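Lock a shaker's hold-down bar with an R-clip

TASK

Get the shaker ready to run: swing the hold-down bar down over the tip box until it lies flat with its fork round the upright pin, then push the R-clip's straight leg through the cross-hole of that pin until the clip's bow springs over the pin. Leave the clip fully home, and do not disturb the tip box or the other things on the worktop.

Things in the scene. Friction and masses are not known exactly. Their poses are not given: they have to be found in the camera images.
- shaker: Fixed white laboratory shaker. Origin on the worktop; x from the dark front panel towards the back, y left along the bar, z up. Housing x -105..67, y -140..126 mm, 53 mm high. Hinge bracket of the bar at y = +100 mm; at x = 0, y = -100 mm a dark bracket with the upright steel pin, 20 mm thick, its top at z = 159 mm.
- ledge (a point): Centre of the level ledge's top face, 136 mm above the worktop, 90 mm (x) by 46 mm (y), running from the pin's bracket to the front; the clip lies on it. A low fence (30 mm long, 4 mm thick, 6 mm above the ledge) stands in its half next to the pin, just left of where the straight leg slides: shaker frame x -50..-20, y -95..-91 mm.
- pin_hole (a point): Centre of the pin's cross-hole, 139 mm above the worktop, 10 mm wide and 9 mm high, running through the pin along x (x, y, z as the shaker's). The clip goes in from the front, towards +x.
- bar_hinge (a point): Centre of the bar's hinge line, 131.5 mm above the worktop; the hinge line runs along the shaker's x.
- bar (a joint): Hold-down bar's angle, rad: 0 = down, level, on its stop (top face at z = 134.5 mm, fork round the pin); grows as raised, to 1.2; starts 0.45 to 0.85. Aluminium, 36 mm wide, 6 thick, reaching 218 mm from the hinge towards the shaker's -y, the last 38 mm a two-pronged fork. Friction of 0.25 N m holds it anywhere; 1 to 3 N from above pushes it down.
- bar_end (a point): Point on the bar's top face, 175 mm from the hinge line, just before the fork.
- clip: Loose R-clip of 6 mm steel wire, 75 g, flat on the ledge. x along the straight leg to its tip (27 mm ahead of the origin), z up. Origin under the straight leg, where the pin's middle comes when home. Starts 50 to 65 mm before home, within 1.5 mm and 0.04 rad of line. Slides freely until its neck meets the pin about 20 mm before home; then needs 5 to 15 N until it snaps over. 3 mm play when home.
- clip_bow (a point): The clip's origin raised 3 mm to the straight leg's centreline (axes as the clip's): it coincides with pin_hole when the clip is home.
- clip_coil (a point): Centre of the clip's double-wound coil at half height (6 mm above the ledge): 30 mm outside diameter, 12 mm high, 38 mm behind the clip's origin and 12 mm to its right (-y). The place to push.
- clip_spring (a joint): Outward deflection, rad, of the clip's sprung wavy leg: 0 relaxed, about 0.07 as the neck passes the pin. It runs forward from the coil's right side, right of the straight leg: a bow that takes the pin at the clip's origin, a neck 11 mm ahead of that, which is forced 3.5 mm outwards by the pin, and a flared end.
- tip_box: Pipette-tip box with closed lid, 99 x 130 x 74 mm, standing on the platform between low lips; origin in the middle of its underside. Leave it there.
- tin: Small round tin, 53 mm across, 30 mm high; bystander.
- reagent: Small capped reagent bottle, 45 mm across, 106 mm high, behind the shaker; bystander.
- calculator: Pocket calculator, 132 x 90 x 15 mm; bystander.

How it is judged:
By the outcome, as a careful person would: the job done as asked, in the order asked, and still so for the second after the job is handed in, with the robot touching nothing.
It also fails if it takes over 42 s, if anything falls off the work surface, if the arm or the gripper's body presses on something with over 40 N, if the wrist force passes 120 N, or if a joint passes its speed limit or range.

ROBOT

A 6-joint arm with a two-finger parallel gripper is mounted at the origin on a cart in front of the work surface, level with it; the furniture and walls round the work are solid. World frame = base frame: x ahead of the robot, y to its left, z up, the work surface at z = 0. Lengths are in m, angles in rad, forces in N, time in s.
With the tool pointing down it reaches from about 0.35 to 0.975 m from the base axis. Payload 4.9 kg.
Tool frame: the origin (TCP) lies midway between the tips of the shut fingers; the grasp point (between the pads) lies 19 mm behind it; z points along the fingers, y is the line along which they close (so a half turn about z gives the same grasp; the last joint's range is limited). The gripper opens to 85 mm and grips with 20 to 120 N. Pads are 22 mm wide; open, the fingers measure 114 mm over their backs; the gripper's body (76 mm by 85 mm) begins 54 mm behind the grasp point. The pads swing forward as they close: fully open they stand 13 mm farther back than shut.
Start: joints at [1.178, 0.053, 1.613, -0, 1.476, -0.119], TCP at [0.169, 0.602, 0.231] pointing down, gripper open.
Joint ranges: [-3.01, 3.01], [-1.01, 2.22], [0.06, 2.58], [-1.02, 4.17], [0.09, 2.62], [-3.14, 3.14]. Speed limits (rad/s): [2.57, 2.57, 3.14, 3.14, 3.14, 3.14].

INTERFACE

Orientations are given as a unit quaternion [w, x, y, z].
In Python, from plant import manip, cam, order gives the robot as it stands (manip), with the cameras (cam) and the job (order).
- The arm moves only by the shell command python3 shift.py 'ROWS'. ROWS is one flat JSON list of numbers that holds 1 to 5 rows one after another, with no inner brackets; each row has 7 numbers: the opening from 0.0 (shut) to 1.0 (fully open), then dx, dy, dz in fractions of the full range, 1 being 0.8 m, then a rotation vector rx, ry, rz in normalised numbers (1 is 120 degrees); each row shifts and turns the commanded pose from where the row before left it, along the tool's axes as they then stand; what a row does not reach is not made up. A row lasts 1/8 s, in which the tool goes at most 0.0625 m and 0.188 rad, less where a joint would pass 70% of its speed; a pose out of reach is approached as far as the arm can. The fingers move at their own pace and stop on an object; the grip force is fixed at half the most. Time passes only in rows, so rows that do not move let the fingers close. It prints the time, the measured TCP pose, the force, the opening and the grip force at its end. Shift and turn numbers lie between -1 and 1, and a call with a number outside is refused. Input that does not fit is refused with a message, and nothing moves.
- manip.state(): the state, without advancing time (a new reading comes with each control period).
- cam.grab_frame(name): name is "scene" or "top"; returns the picture (420x560x3 uint8, red, green, blue); there is no depth.
- cam.camera_params(name): a dict with "intrinsics" (3x3 intrinsics, pixels), "xyz" and "orientation" of the camera in the world. Camera axes: x right, y down, z forward; pixel columns grow to the right and rows downward; lengths in m; the calibration is good to about 2 mm. A picture is of the moment at which its call begins. camera_params takes no time and is no camera call.
- order.job_done(): hands the job in; it is judged then, once.
The state is a dict: "time": time; "joint_pos": joint angles; "joint_vel": joint speeds; "joint_efforts": joint torques, N m; "tool_pos": TCP position; "tool_rot": TCP orientation; "contact_force": force on the tool from outside, world axes, zero at the start; "ft_torque": the same for the moment, N m; "gripper_width": opening from 0.0 (shut) to 1.0 (fully open); "grasp_force": force on a finger pad.
Only numpy, scipy, OpenCV 4.12 (cv2) and the standard library are available. Lean on these libraries where they do the work, as an engineer would, in place of code of your own. Each camera call takes 0.05 s, during which the arm holds its last target. There are 200 camera calls.

## Working session

There is one attempt and no reset: what is moved stays moved. The work goes in short steps, Python scripts to look and compute and a shell command to move; the robot and the scene stay as the last step left them, time stands still between calls to the robot, and variables do not carry over. Pictures are saved under pics/ and viewed, at most 10 in all, crops included, and the job is handed in when it is done.

```bash
ls; mkdir -p pics; python3 - <<'E'
from plant import manip, cam, order
import cv2,numpy as np
for n in ("scene","top"):
    im=cam.grab_frame(n); cv2.imwrite(f"pics/{n}0.png",im[:,:,::-1])
    print(n,cam.camera_params(n))
s=manip.state(); print(s)
E
```

```text
pics
plant.py
shift.py
scene {'intrinsics': array([[408.8937977 ,   0.        , 278.70787434],
       [  0.        , 408.8937977 , 207.59773824],
       [  0.        ,   0.        ,   1.        ]]), 'xyz': array([-0.05593051, -0.42264424,  0.59065326]), 'orientation': array([-0.4268368 ,  0.77865295, -0.40003574,  0.22689496])}
top {'intrinsics': array([[428.36136627,   0.        , 287.40446487],
       [  0.        , 428.36136627, 206.04216146],
       [  0.        ,   0.        ,   1.        ]]), 'xyz': array([ 4.69998619e-01, -8.57717212e-06,  1.29304763e+00]), 'orientation': array([ 0.02533759, -0.70576727,  0.70783105, -0.01502569])}
{'time': 0.1, 'joint_pos': array([ 1.17796782e+00,  5.32551958e-02,  1.61417483e+00, -7.32303862e-06,
        1.47601282e+00, -1.19017145e-01]), 'joint_vel': array([-0.00030123, -0.00077803, -0.00488216, -0.00060175,  0.00108204,
       -0.00104676]), 'joint_efforts': array([ 3.92934071e-04, -3.94905996e+01, -3.71363461e+01, -1.61033208e-04,
        3.99291515e-03,  6.82165876e-06]), 'tool_pos': array([0.16879204, 0.60117897, 0.23019723]), 'tool_rot': array([-2.30651745e-04,  1.36478003e-01,  9.90642670e-01, -8.95890572e-04]), 'contact_force': array([ 0.80131809, -0.04673691,  0.32692615]), 'ft_torque': array([0.00625159, 0.01586407, 0.03676739]), 'grasp_force': 0.0, 'gripper_width': 0.9994347873712799}
```

View pics/scene0.png

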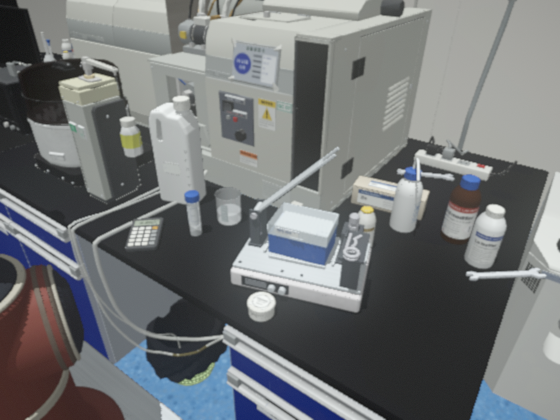

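View pics/top0.png

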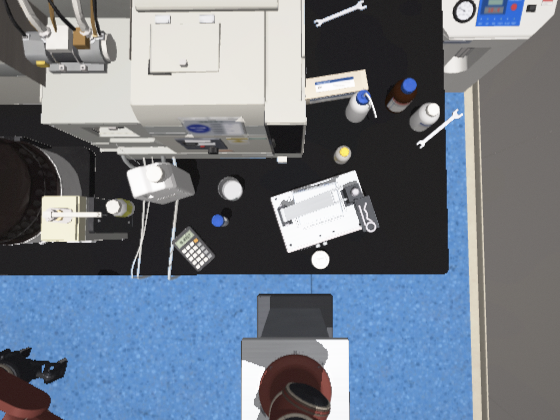

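The scene view shows the shaker at about (305,260), with the bar raised from its hinge (258,225) to (337,153) and the clip on its ledge near (352,255). In the top view the shaker is at (320,212) and the clip at (368,213). Next I'll take enlarged crops.

```bash
python3 - <<'E'
import cv2
a=cv2.imread("pics/scene0.png");b=cv2.imread("pics/top0.png")
cv2.imwrite("pics/sc.png",cv2.resize(a[200:310,225:385],None,fx=5,fy=5,interpolation=cv2.INTER_CUBIC))
cv2.imwrite("pics/tc.png",cv2.resize(b[165:260,262:387],None,fx=6,fy=6,interpolation=cv2.INTER_CUBIC))
E
```

```text
(no output)
```

View pics/sc.png

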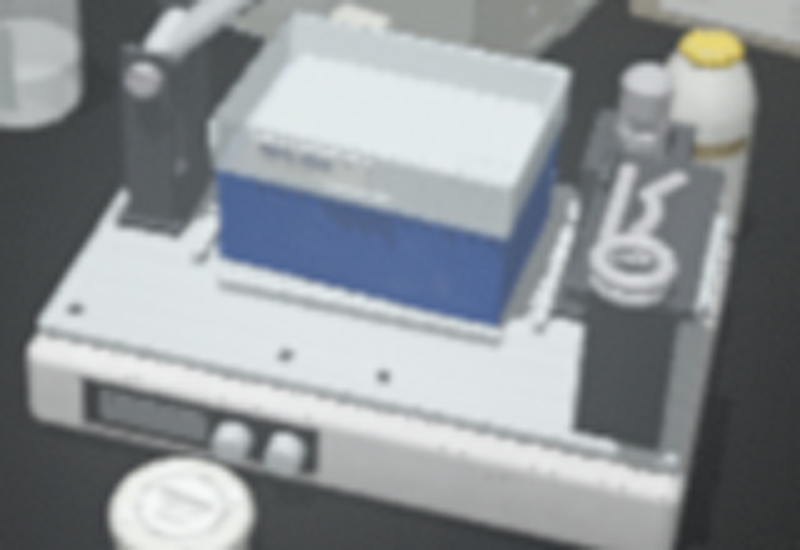

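View pics/tc.png

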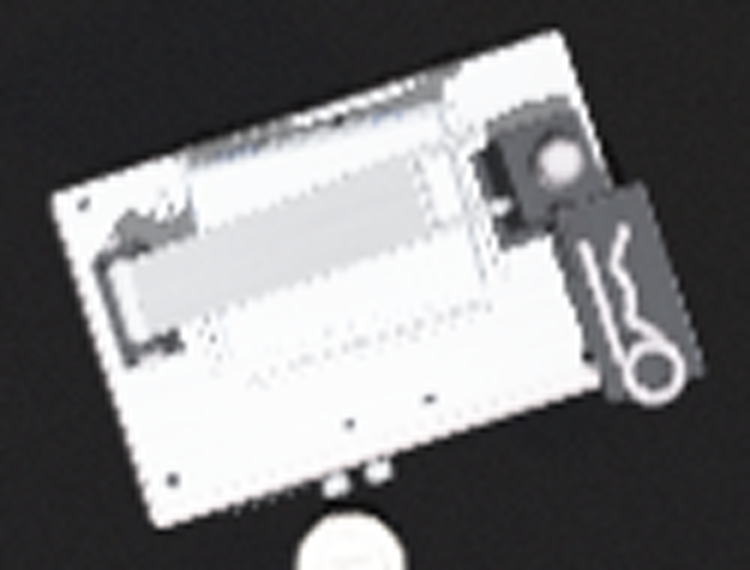

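The crops show these positions: pin top at scene (646,80)/5 and top (560,160)/6; coil at scene (633,265)/5 and top (655,372)/6; straight-leg tip at scene (626,168)/5 and top (583,243)/6. The housing's top corners are clear in the top crop. Next I'll triangulate.

```bash
cat > h.py <<'E'
import numpy as np,cv2
from scipy.spatial.transform import Rotation as R
from plant import manip, cam, order
P={n:cam.camera_params(n) for n in("scene","top")}
def q2R(q): return R.from_quat(np.r_[q[1:],q[0]]).as_matrix()
def ray(n,p):
    c=P[n]; d=q2R(c["orientation"])@np.linalg.inv(c["intrinsics"])@np.array([p[0],p[1],1.]); return c["xyz"],d/np.linalg.norm(d)
def plane(n,p,z): o,d=ray(n,p); return o+d*(z-o[2])/d[2]
def tri(ps,pt):
    r=[ray("scene",ps),ray("top",pt)]
    A=[np.eye(3)-np.outer(d,d) for o,d in r]; x=np.linalg.solve(sum(A),sum(a@o for a,(o,d) in zip(A,r)))
    return x,[np.linalg.norm(a@(x-o))for a,(o,d) in zip(A,r)]
def proj(n,X):
    c=P[n]; v=c["intrinsics"]@(q2R(c["orientation"]).T@(np.asarray(X)-c["xyz"])); return v[:2]/v[2]
sc=lambda x,y:(225+(x+.5)/5-.5,200+(y+.5)/5-.5)
tc=lambda x,y:(262+(x+.5)/6-.5,165+(y+.5)/6-.5)
E
python3 - <<'E'
from h import *
np.set_printoptions(precision=4,suppress=True)
T={"pin top":((646,80),(560,160)),"coil":((633,268),(655,372)),"tip":((626,168),(583,243)),"flare":((683,180),(625,230)),"tin":((181,508),(352,563)),
"hinge?":((150,75),(120,250))}
for k,(a,b) in T.items(): print(k,*tri(sc(*a),tc(*b)))
for k,b,z in [("BL",(55,195),.053),("BR",(560,32),.053),("FL",(158,527),.053),("pin",(560,160),.159),("coil",(655,372),.142),("tip",(583,243),.139),("ledgeFR",(700,372),.136),("ledgeBR",(643,185),.136)]: print(k,plane("top",tc(*b),z))
for k,b,z in [("pin",(646,80),.159),("coil",(633,268),.142),("tip",(626,168),.139)]: print("s",k,plane("scene",sc(*b),z))
s=manip.state(); print(q2R(s["tool_rot"]))
b=cv2.imread("pics/scene0.png")[130:235,245:345]; cv2.imwrite("pics/bar.png",cv2.resize(b,None,fx=5,fy=5,interpolation=cv2.INTER_CUBIC))
E
```

```text
pin top [ 0.5737 -0.1629  0.156 ] [np.float64(0.00014510750466687893), np.float64(0.00014510750466683383)]
coil [ 0.4799 -0.2059  0.1438] [np.float64(8.793753364182464e-05), np.float64(8.7937533641792e-05)]
tip [ 0.5376 -0.1748  0.14  ] [np.float64(0.00047049284291805185), np.float64(0.00047049284291809896)]
flare [ 0.5439 -0.1946  0.1392] [np.float64(0.0003703606155774623), np.float64(0.00037036061557742386)]
tin [ 0.3875 -0.077   0.0272] [np.float64(0.0008602320044439729), np.float64(0.0008602320044439998)]
hinge? [0.5322 0.04   0.1021] [np.float64(0.008380527457711489), np.float64(0.008380527457711362)]
BL [0.5671 0.0663 0.053 ]
BR [ 0.6454 -0.1786  0.053 ]
FL [0.407  0.0169 0.053 ]
pin [ 0.5735 -0.1626  0.159 ]
coil [ 0.48   -0.2063  0.142 ]
tip [ 0.5379 -0.1754  0.139 ]
ledgeFR [ 0.48   -0.2275  0.136 ]
ledgeBR [ 0.5642 -0.2031  0.136 ]
s pin [ 0.5693 -0.1646  0.159 ]
s coil [ 0.482 -0.205  0.142]
s tip [ 0.5387 -0.1739  0.139 ]
[[-0.9627  0.2704 -0.0007]
 [ 0.2704  0.9627 -0.0017]
 [ 0.0002 -0.0018 -1.    ]]
```

View pics/bar.png

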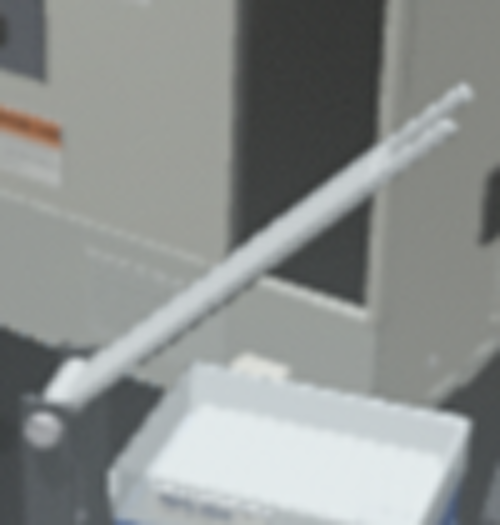

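The triangulated heights agree with the text: pin top 0.156 (0.159), coil 0.144 (0.142) and leg tip 0.140 (0.139). In the bar crop the fork tips are at (467,90) and (453,125). Next come the bar angle and positions in the shaker frame.

```bash
cat >> h.py <<'E'
yaw=0.306; PIN=np.array([.573,-.163]); c,s_=np.cos(yaw),np.sin(yaw)
X=np.array([c,s_]);Y=np.array([-s_,c]); ORG=PIN+.1*Y
def sh(p): d=np.asarray(p)[:2]-ORG; return np.array([d@X,d@Y,p[2]])
def wd(p): return np.r_[ORG+p[0]*X+p[1]*Y,p[2]]
np.set_printoptions(precision=4,suppress=True)
def st():
    t=manip.state(); M=q2R(t["tool_rot"]); print(t["time"],"sh",sh(t["tool_pos"]),"F",t["contact_force"],"yawerr",np.arctan2(M[1,1],M[0,1])-np.pi/2-yaw,"tilt",M[:2,2],"q",t["joint_pos"]); return t
E
python3 - <<'E'
from h import *
b=lambda x,y:(245+(x+.5)/5-.5,130+(y+.5)/5-.5)
for p,x in [((467,90),.013),((453,125),-.013),((460,107),0)]:
    o,d=ray("scene",b(*p)); n=np.r_[X,0]; t=(np.r_[ORG+x*X,0]-o)@n/(d@n); q=sh(o+t*d); print(q,np.arctan2(q[2]-.1315,.1-q[1]),np.hypot(q[2]-.1315,.1-q[1]))
print(proj("scene",wd([0,.1,.1315])),"top hinge",proj("top",wd([0,.1,.1315])), "pin",proj("top",wd([0,-.1,.159])))
st()
E
```

```text
[ 0.013  -0.0548  0.2872] 0.788280378297152 0.2195937366656721
[-0.013  -0.0549  0.2846] 0.7795389045928123 0.21785569822954534
[-0.     -0.0548  0.286 ] 0.784381596017507 0.21876149023049057
[257.1919 208.7027] top hinge [283.4269 214.7616] pin [355.0542 191.446 ]
0.1 sh [-0.1552  0.7504  0.2302] F [ 0.8013 -0.0467  0.3269] yawerr -0.5798104682109206 tilt [-0.0007 -0.0017] q [ 1.178   0.0533  1.6142 -0.      1.476  -0.119 ]
```

Careful with the scale: shifts go in shares of 0.8 m and turns go in shares of 120 degrees. That gives: -0.04 m / 0.8 = -0.05, -0.145 rad / 2.0944 = -0.0692.

```bash
python3 shift.py '[0,0,0,-0.05,0,0,-0.0692,0,0,0,-0.05,0,0,-0.0692,0,0,0,-0.05,0,0,-0.0692,0,0,0,-0.05,0,0,-0.0692]'; python3 -c "
from h import *
st()"
```

```text
time: 0.6
tool_pos: [0.1689, 0.6014, 0.3919]
tool_rot: [-0.0, -0.155, 0.988, -0.0]
contact_force: [0.8, 0.5, 0.2]
gripper_width: 0.143
grasp_force: 0.0
0.6 sh [-0.1551  0.7507  0.3919] F [0.7543 0.5151 0.2381] yawerr 0.005005027782336191 tilt [-0.0004 -0.001 ] q [ 1.178   0.0076  1.3962  0.      1.7388 -0.7038]
```

The bar measures 0.784 rad, and the radius to the fork ends comes out at 0.2188 m (0.218 expected). I'll travel over to it now.

In the tool's units: -0.06 m / 0.8 = -0.075.

```bash
python3 shift.py '[0,0,-0.075,0,0,0,0,0,0,-0.075,0,0,0,0,0,0,-0.075,0,0,0,0,0,0,-0.075,0,0,0,0,0,0,-0.075,0,0,0,0]' | head -2;  python3 shift.py '[0,-0.0188,-0.075,0,0,0,0,0,-0.0188,-0.075,0,0,0,0,0,-0.0188,-0.075,0,0,0,0,0,-0.0188,-0.075,0,0,0,0,0,-0.0188,-0.075,0,0,0,0]' |head -2; python3 shift.py '[0,-0.0338,-0.065,0,0,0,0,0,-0.0338,-0.065,0,0,0,0,0,-0.0338,-0.065,0,0,0,0,0,0,0,0,0,0,0]'; python3 -c "
from h import *
st()"
```

```text
time: 1.23
tool_pos: [0.2594, 0.3138, 0.3908]
time: 1.85
tool_pos: [0.4219, 0.0502, 0.391]
time: 2.35
tool_pos: [0.5468, -0.0747, 0.3881]
tool_rot: [-0.003, -0.151, 0.989, 0.001]
contact_force: [0.8, -0.1, 0.1]
gripper_width: 0.003
grasp_force: 0.0
2.35 sh [ 0.0017 -0.0079  0.3881] F [ 0.7876 -0.0736  0.1491] yawerr -0.0035202158305187026 tilt [-0.0053  0.0011] q [-0.2705 -0.1622  1.5631 -0.0004  1.746  -2.1438]
```

In the tool's units: 0.043 m / 0.8 = 0.0538.

```bash
python3 shift.py '[0,0,0,0.0538,0,0,0,0,0,0,0.0538,0,0,0,0,0,0,0.0538,0,0,0,0,0,0,0,0,0,0]'; python3 shift.py '[0,0,-0.0125,0.0163,0,0,0,0,0,-0.0125,0.0163,0,0,0,0,0,-0.01,0.0188,0,0,0,0,0,-0.01,0.0188,0,0,0,0,0,0,0,0,0,0]'; python3 -c "
from h import *
st()"
```

```text
time: 2.85
tool_pos: [0.5429, -0.0708, 0.2579]
tool_rot: [-0.004, -0.153, 0.988, 0.002]
contact_force: [-0.4, -0.1, 0.3]
gripper_width: 0.0
grasp_force: 0.0
time: 3.48
tool_pos: [0.5555, -0.1068, 0.2039]
tool_rot: [-0.002, -0.152, 0.988, 0.001]
contact_force: [-1.1, -0.2, -0.3]
gripper_width: 0.001
grasp_force: 0.0
3.475 sh [ 0.0002 -0.0411  0.2039] F [-1.12   -0.1672 -0.3064] yawerr -0.0007899186778747569 tilt [-0.0039  0.0013] q [-0.3214 -0.0672  1.7783  0.      1.4346 -2.1975]
```

```bash
python3 - <<'E'
from h import *
im=cam.grab_frame("scene")[130:300,230:390,::-1]
cv2.imwrite("pics/b1.png",cv2.resize(im,None,fx=3.5,fy=3.5,interpolation=cv2.INTER_CUBIC))
E
```

```text
(no output)
```

View pics/b1.png

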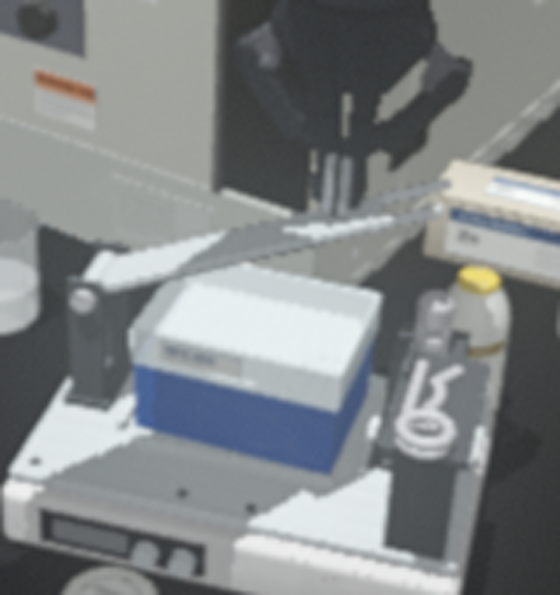

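The bar is being pushed down: the fingertips rest on it near (335,210) in the crop, and the fork is coming down toward the pin. I'll carry on along the arc.

In the tool's units: 0.016 m / 0.8 = 0.02, 0.014 m / 0.8 = 0.0175.

```bash
python3 shift.py '[0,0,-0.0075,0.02,0,0,0,0,0,-0.005,0.02,0,0,0,0,0,-0.0038,0.02,0,0,0,0,0,-0.0013,0.0175,0,0,0,0,0,0,0,0,0,0]'; python3 shift.py '[0,0,0,0.0075,0,0,0,0,0,0,0.0025,0,0,0,0,0,0,0,0,0,0]'; python3 -c "
from h import *
st()"
```

```text
time: 4.15
tool_pos: [0.5594, -0.1193, 0.1419]
tool_rot: [-0.002, -0.152, 0.988, 0.001]
contact_force: [-0.3, 0.2, -0.2]
gripper_width: 0.002
grasp_force: 0.0
time: 4.53
tool_pos: [0.5607, -0.1197, 0.1365]
tool_rot: [0.0, -0.153, 0.988, 0.0]
contact_force: [-1.1, 1.1, -0.5]
gripper_width: 0.002
grasp_force: 0.0
4.525 sh [ 0.0014 -0.055   0.1365] F [-1.1368  1.0608 -0.4726] yawerr 0.00029456524198817613 tilt [0.0002 0.    ] q [-0.3401  0.0078  1.8215  0.0001  1.3121 -2.2172]
```

In the tool's units: 0.002 m / 0.8 = 0.0025, 0.001 m / 0.8 = 0.0013.

```bash
python3 shift.py '[0,0,0,0.0025,0,0,0,0,0,0,0.0013,0,0,0,0,0,0,0,0,0,0]'; python3 shift.py '[0,0,0,0.0025,0,0,0,0,0,0,0,0,0,0]'
```

```text
time: 4.9
tool_pos: [0.561, -0.1198, 0.1345]
tool_rot: [0.0, -0.153, 0.988, -0.0]
contact_force: [-2.6, 1.0, 4.9]
gripper_width: 0.003
grasp_force: 2.5
time: 5.15
tool_pos: [0.5611, -0.1198, 0.1343]
tool_rot: [0.0, -0.153, 0.988, -0.0]
contact_force: [-6.2, 2.7, 12.9]
gripper_width: 0.001
grasp_force: 6.5
```

The bar is on its stop: top face at 0.1343 m (0.1345 expected), holding under 13 N. Next I'll lift, move behind the clip and check with a picture.

In the tool's units: -0.058 m / 0.8 = -0.0725, 0.049 m / 0.8 = 0.0613.

```bash
python3 shift.py '[0,0,0,-0.0725,0,0,0,0,0.0613,-0.0241,0,0,0,0,0,0.0613,-0.0241,0,0,0,0,0,0.0613,-0.0241,0,0,0,0,0,0,0,0,0,0,0]'; python3 - <<'E'
from h import *
st()
im=cam.grab_frame("scene")[130:300,230:390,::-1]; im2=cam.grab_frame("top")[165:260,262:387,::-1]
a=cv2.resize(im,(376,400),interpolation=cv2.INTER_CUBIC);b=cv2.resize(im2,(424,322),interpolation=cv2.INTER_CUBIC)
o=np.zeros((400,800,3),np.uint8);o[:,:376]=a;o[:322,376:]=b
cv2.imwrite("pics/b2.png",o)
E
```

```text
time: 5.78
tool_pos: [0.4361, -0.2209, 0.1892]
tool_rot: [-0.0, -0.15, 0.989, -0.0]
contact_force: [-0.1, 0.2, 0.3]
gripper_width: 0.0
grasp_force: 0.0
5.775 sh [-0.148  -0.1139  0.1892] F [-0.1103  0.2073  0.2727] yawerr -0.004253680294086404 tilt [-0.     -0.0005] q [-0.621  -0.2531  1.9678 -0.0004  1.4267 -2.4935]
```

View pics/b2.png

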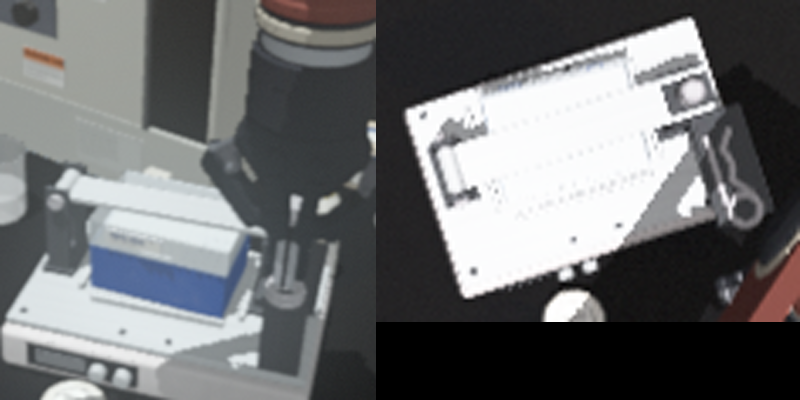

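The bar lies flat with its fork at the pin, and the clip hasn't moved. I'll lower behind the coil and push forward.

In the tool's units: 0.025 m / 0.8 = 0.0313, 0.024 m / 0.8 = 0.03.

```bash
python3 shift.py '[0,0,0,0.0313,0,0,0,0,0,0,0.03,0,0,0,0,-0.0125,0,0,0,0,0,0,0,0,0,0,0,0]'; python3 shift.py '[0,-0.015,0,0,0,0,0,0,-0.015,0,0,0,0,0,0,0,0,0,0,0,0]'; python3 - <<'E'
from h import *
st()
im=cam.grab_frame("scene")[200:280,305:385,::-1]; im2=cam.grab_frame("top")[170:250,310:390,::-1]
cv2.imwrite("pics/b3.png",cv2.resize(np.hstack([im,im2]),None,fx=5,fy=5,interpolation=cv2.INTER_CUBIC))
E
```

```text
time: 6.38
tool_pos: [0.4491, -0.2159, 0.1413]
tool_rot: [0.001, -0.153, 0.988, -0.0]
contact_force: [-0.1, -0.2, 0.6]
gripper_width: -0.0
grasp_force: 0.0
time: 6.75
tool_pos: [0.4716, -0.2089, 0.1409]
tool_rot: [0.0, -0.153, 0.988, -0.0]
contact_force: [0.2, 0.4, 0.2]
gripper_width: -0.001
grasp_force: 0.0
6.75 sh [-0.1105 -0.1132  0.1409] F [0.2171 0.4407 0.1548] yawerr 0.0013199553579291146 tilt [ 0.001  -0.0004] q [-0.5614 -0.1382  1.9525  0.0002  1.3263 -2.4396]
```

View pics/b3.png

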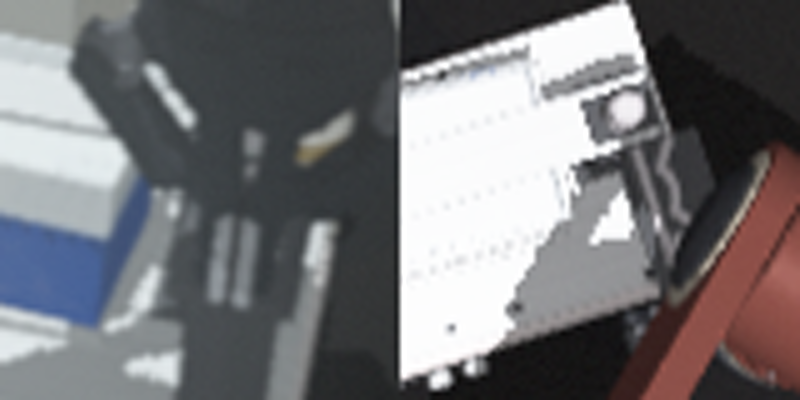

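The clip advanced straight: its leg tip is now at top pixel (356.6,200), in line with the pin. I'll push on to the neck, then look again.

In the tool's units: -0.008 m / 0.8 = -0.01, -0.006 m / 0.8 = -0.0075.

```bash
python3 shift.py '[0,-0.01,0,0,0,0,0,0,-0.01,0,0,0,0,0,0,-0.0075,0,0,0,0,0,0,0,0,0,0,0,0]'; python3 - <<'E'
from h import *
st()
im2=cam.grab_frame("top")[175:225,330:380,::-1]
cv2.imwrite("pics/b4.png",cv2.resize(im2,None,fx=8,fy=8,interpolation=cv2.INTER_CUBIC))
E
```

```text
time: 7.35
tool_pos: [0.4918, -0.2023, 0.1403]
tool_rot: [0.0, -0.153, 0.988, 0.0]
contact_force: [-0.8, 0.2, 0.5]
gripper_width: 0.001
grasp_force: 0.0
7.35 sh [-0.0892 -0.113   0.1403] F [-0.823   0.1975  0.4946] yawerr 0.0007449874471828211 tilt [0.0001 0.    ] q [-0.5302 -0.0966  1.9156  0.0001  1.3225 -2.4078]
```

View pics/b4.png

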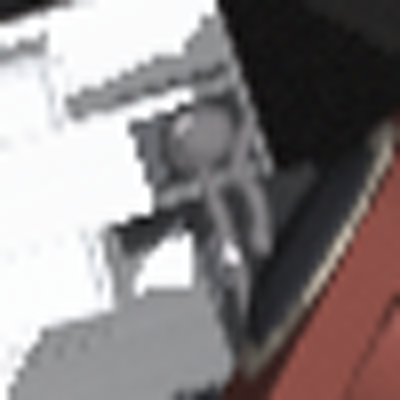

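The straight leg meets the pin at about (208,180) in the crop, and the wavy leg runs past its right side. I'll now push through the neck slowly, reading the force.

In the tool's units: -0.004 m / 0.8 = -0.005.

```bash
for i in 1; do python3 shift.py '[0,-0.005,0,0,0,0,0,0,-0.005,0,0,0,0,0,0,0,0,0,0,0,0]'; done | grep -E 'pos|force:'; python3 shift.py '[0,-0.0038,0,0,0,0,0,0,-0.0038,0,0,0,0,0,0,0,0,0,0,0,0]'; python3 -c "
from h import *
st()"
```

```text
tool_pos: [0.4993, -0.1999, 0.1403]
contact_force: [0.4, -0.8, 0.3]
grasp_force: 0.0
time: 8.15
tool_pos: [0.5043, -0.1985, 0.1403]
tool_rot: [-0.001, -0.152, 0.988, -0.0]
contact_force: [-2.1, -0.9, 0.7]
gripper_width: 0.003
grasp_force: 1.1
8.15 sh [-0.0762 -0.1132  0.1403] F [-2.075  -0.8859  0.7112] yawerr 0.00013784024166524356 tilt [-0.0016 -0.0006] q [-0.5117 -0.0706  1.8912 -0.0013  1.3221 -2.3883]
```

In the tool's units: -0.003 m / 0.8 = -0.0038.

```bash
python3 shift.py '[0,-0.0038,0,0,0,0,0,0,0,0,0,0,0,0]'| grep -E 'pos|force:'; python3 shift.py '[0,-0.0038,0,0,0,0,0,0,0,0,0,0,0,0]'| grep -E 'pos|force:';  python3 shift.py '[0,-0.0038,0,0,0,0,0,0,0,0,0,0,0,0]'| grep -E 'pos|force:'; python3 -c "
from h import *
st()"
```

```text
tool_pos: [0.5083, -0.197, 0.1404]
contact_force: [0.7, 0.2, -0.4]
grasp_force: 0.0
tool_pos: [0.5109, -0.1962, 0.1404]
contact_force: [-0.5, 0.7, 0.7]
grasp_force: 0.0
tool_pos: [0.5136, -0.1954, 0.1403]
contact_force: [0.0, -0.0, 0.2]
grasp_force: 0.0
8.9 sh [-0.0664 -0.113   0.1403] F [ 0.0465 -0.0229  0.2301] yawerr 0.00037405903139547947 tilt [0.0004 0.0001] q [-0.4991 -0.0533  1.8748  0.0003  1.3199 -2.3763]
```

In the tool's units: -0.002 m / 0.8 = -0.0025.

```bash
python3 shift.py '[0,-0.0025,0,0,0,0,0,0,0,0,0,0,0,0]'| grep -E 'pos|force:'; python3 shift.py '[0,-0.0025,0,0,0,0,0,0,0,0,0,0,0,0]'| grep -E 'pos|force:';   python3 - <<'E'
from h import *
st()
im2=cam.grab_frame("top")[175:225,330:380,::-1]
cv2.imwrite("pics/b5.png",cv2.resize(im2,None,fx=8,fy=8,interpolation=cv2.INTER_CUBIC))
E
```

```text
tool_pos: [0.5154, -0.1948, 0.1403]
contact_force: [0.3, -0.0, -0.4]
grasp_force: 0.0
tool_pos: [0.5173, -0.1943, 0.1403]
contact_force: [0.1, -0.0, 0.5]
grasp_force: 0.0
9.4 sh [-0.0625 -0.113   0.1403] F [ 0.1267 -0.0411  0.5351] yawerr 0.00026256866339796625 tilt [ 0.0002 -0.    ] q [-0.494  -0.0459  1.8676  0.0001  1.3197 -2.3711]
```

No contact force is left. I'll back off, clear both cameras' view and measure where the clip lies before going on.

In the tool's units: -0.06 m / 0.8 = -0.075, -0.02 m / 0.8 = -0.025.

```bash
python3 shift.py '[0,0.025,0,0,0,0,0,0,0,0,-0.075,0,0,0,0,0,0,-0.075,0,0,0,0,0.025,0.075,-0.025,0,0,0,0,0.0125,0.075,0,0,0,0]'|head -2; python3 shift.py '[0,0,0.075,0,0,0,0,0,0,0.075,0,0,0,0,0,0,0,0,0,0,0]'; python3 - <<'E'
from h import *
st()
im=cam.grab_frame("scene"); im2=cam.grab_frame("top")
cv2.imwrite("pics/s6.png",im[:,:,::-1]);cv2.imwrite("pics/t6.png",im2[:,:,::-1])
a=im[205:275,318:388,::-1]; b=im2[170:240,320:390,::-1]
cv2.imwrite("pics/b6.png",cv2.resize(np.hstack([a,b]),(800,400),interpolation=cv2.INTER_CUBIC))
for nm,p in [("pinTop",[0,-.1,.159]),("coil home",[-.038,-.112,.142]),("coil -10",[-.048,-.112,.142]),("tip home",[.027,-.1,.139])]:
    u=proj("scene",wd(p));v=proj("top",wd(p));k=400/70; print(nm,((u-[318,205]+.5)*k),((v-[320,170]+.5)*k+[400,0]))
E
```

```text
time: 10.07
tool_pos: [0.4357, -0.0976, 0.2823]
time: 10.45
tool_pos: [0.3984, 0.0195, 0.2796]
tool_rot: [0.001, -0.156, 0.988, 0.0]
contact_force: [-1.4, -0.9, -0.7]
gripper_width: -0.001
grasp_force: 0.0
10.45 sh [-0.1115  0.1266  0.2796] F [-1.3952 -0.8924 -0.7155] yawerr 0.0066041249222941745 tilt [0.0019 0.0004] q [-0.1387 -0.5548  2.037   0.0007  1.6576 -2.022 ]
pinTop [208.0287  57.1012] [603.1669 125.4058]
coil home [220.8364 166.7536] [647.6054 197.6735]
coil -10 [216.1885 183.854 ] [654.2891 217.9133]
tip home [213.704   64.9149] [579.2472  75.0573]
```

View pics/b6.png

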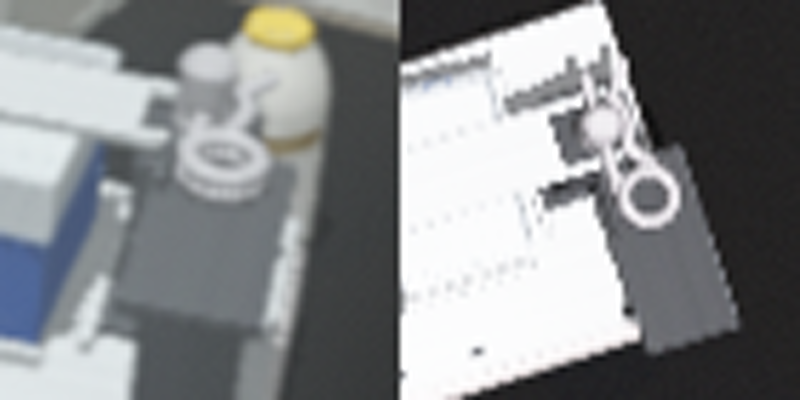

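The coil centre is at scene (222,160) and top (649,195), within about 1.5 mm of its predicted home position. That is inside the clip's 3 mm play. The straight leg comes out behind the pin near (580,70), the bow is round the pin, and the bar lies flat. The arm is clear, so I'll hand in.

```bash
python3 shift.py '[0,0,0,0,0,0,0,0,0,0,0,0,0,0]' | grep -E 'time|force'; python3 -c "
from plant import manip, cam, order
print(order.job_done())"
```

```text
time: 10.8
contact_force: [0.4, 0.3, -0.7]
grasp_force: 0.0
the job is handed in; nothing more can be done
None
```

The job is handed in at 10.8 s: the bar lies flat with its fork round the pin, and the clip is through the cross-hole and snapped home, within about 1.5 mm of nominal by camera; the tip box and the other things I could see looked unmoved.

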